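# Screw down the plate press with the capstan bar

## Task

Screw the platen of the small plate press fully home on the copper plate: take the loose steel bar off its wooden rest and use it in one hole after another to turn the holed collar on top of the press clockwise (seen from above), until it will turn no further. Turn the collar only with the bar, never with the gripper itself, then lay the bar back in both notches of its rest and leave it, and leave the tub, brush pot and ink jar where they stand.

Things in the scene. Friction and masses are not known exactly. Their poses are not given: they have to be found in the camera images.
- press: the fixed grey plate press; origin: centre of the bed's underside, on the collar's vertical axis; z up. Bed 200 x 260 x 20 mm (x, y, z), on it a board and a copper plate, its top at z 40 mm. A yoke 60 x 250 mm (x, y), top at z 125 mm, carries the collar; nuts 32 mm wide at the rods reach z 139 mm. The screw, 25 mm thick, rises through the collar to z 240 mm at most. The -x side faces the robot, within 0.2 rad.
- rod_left (a point): top of the left steel tie rod (18 mm thick, upright) at the press's x 0, y +100, z 175 mm. It rises past the height of the bar, so the two rods limit its swing: on the robot's side a bar in a hole is free to about 75 degrees either side of the press's -x direction, less than the turn needed.
- rod_right (a point): top of the right tie rod, alike, at the press's x 0, y -100, z 175 mm
- collar: bare steel capstan collar with a dark bottom flange on the press, 116 mm wide, 38 mm high; origin on its axis at its underside, 141 mm above the bench; turns with the collar about z (up). Six radial holes 60 degrees apart, the first along its +x. Stiff (0.25 N m), stays where left. Clockwise from above lowers the platen 24 mm a turn; it starts 2.7 to 3.3 rad short of home, where it stops dead.
- hole (a point): mouth centre of the collar's first hole, at collar x 58, z 19 mm: 160 mm above the bench; all six are alike and level. A hole is 22 mm wide and 22 mm high and runs inwards from radius 58 mm to a blind end at radius 24 mm; outside radius 40 mm it is open at the top, so it shows from above as a slot. The bar has 4 mm play on each side.
- platen (a joint): height of the dark platen (160 x 140 x 18 mm, below the yoke) over the copper plate, in m: 0 = home on the plate, 0.0103 to 0.0126 at the start; 0.00382 m per rad of the collar
- bar: the loose plain steel bar, 14 mm in diameter, 180 mm long, rounded ends, about 0.2 kg; origin at its middle, x along it; both ends alike, either fits the collar's holes. It starts on its rest.
- rest: fixed wooden rest of the bar, base 150 x 70 x 10 mm; origin: centre of the underside, x along the bar. Two 16 mm thick cheeks at x +-55 mm with 90-degree V notches open at the top, V tops 54 mm high and about 55 mm apart; a bar lying in both is along the rest's x, its axis 37 mm above the bench. 94 mm are free between the cheeks for fingers. Stands left or right of the robot's middle.
- tub: bystander: loose clear plastic tub, rim diameter 110 mm, 65 mm high; origin centre of its underside; on the side where the rest is not
- brush_pot: bystander: loose aluminium pot, 80 mm in diameter, with brushes standing up to 240 mm; origin centre of its underside
- ink_jar: bystander: loose jar, 76 mm in diameter, 85 mm high; origin centre of its underside
Things that resemble listed ones, but are neither listed nor needed, are in the scene too. Of the things that look like the bar, the smallest one is meant.

How it is judged (in metres and radians):
On the way:
1. the platen is screwed home on the copper plate (less than 0.6 mm short) (value of joint platen below 0.0006 m), for 0.2 s.
At the end, for the whole second after the job is handed in: The platen is home on the copper plate (less than 0.6 mm short) and the bar lies still in both notches of its rest: its middle within 40 mm of the rest's middle from above and 32 to 42 mm above the rest's underside, along the rest within 0.12 rad (value of joint platen below 0.0006 m and horizontal distance between bar and rest below 0.04 m and z of bar in the frame of rest between 0.032 and 0.042 m and angle between the x axis of bar and the x axis of rest, either way round below 0.12 rad and linear speed of bar below 0.02 m/s); the robot touches nothing.
It fails at once if the gripper or arm pushes the collar itself (over 3 N) (contact force between any of the fingers, the arm and collar above 3 N).
It fails at once if the tub, brush pot or ink jar is shifted by more than 30 mm (distance of any of tub, brush_pot, ink_jar from where it was at the start of the episode above 0.03 m).
It also fails if it takes over 67 s, if anything falls off the work surface, if the arm or the gripper's body presses on something with over 40 N, if the wrist force passes 120 N, or if a joint passes its speed limit or range.

## Robot

A 6-joint arm with a two-finger parallel gripper is mounted at the origin on the work surface. World frame = base frame: x ahead of the robot, y to its left, z up, the work surface at z = 0. Lengths are in m, angles in degrees, forces in N, time in s.
With the tool pointing down it reaches from about 0.4 to 0.825 m from the base axis. Payload 7 kg.
Tool frame: the origin (TCP) lies midway between the tips of the shut fingers; the grasp point (between the pads) lies 19 mm behind it; z points along the fingers, y is the line along which they close (so a half turn about z gives the same grasp; the last joint's range is limited). The gripper opens to 88 mm and grips with 3 to 60 N. Pads are 19 mm wide; open, the fingers measure 130 mm over their backs; the gripper's body (78 mm by 193 mm) begins 47 mm behind the grasp point.
Start: joints at [-51.962, 20.546, 0.682, 0, -70.136, -16.507], TCP at [0.248, -0.628, 0.227] pointing down, gripper open.
Joint ranges: [-176.03, 176.03], [-82.01, 121.73], [-58.28, 71.71], [-173.87, 95.51], [-174.79, -0.11], [-173.66, 173.66]. Speed limits (degrees/s): [136.94, 136.94, 172.46, 180, 180, 180].

## Interface

Orientations are given as [roll, pitch, yaw] about the fixed x, y, z axes, in that order (R = Rz(yaw) Ry(pitch) Rx(roll)).
In Python, from plant import r, eyes, workorder gives the robot as it stands.
- The arm moves only by the tool step_arm, never from a script. Its argument "plan" is a list of rows, each a list of 5 numbers: the shift along the tool's x, y, z each as a share of 25 cm, from -1 to 1, then the turn about the tool's z as a share of 60 degrees, from -1 to 1, then the finger opening in mm, from 0 to 87.6. In form: [[x, y, z, turn, jaw], ...]. A call has 1 to 12 rows; each row is the pose to reach, as a shift and turn from the pose commanded when the call began, along the tool's axes at that moment; what a row does not reach only later rows make up. A row lasts 1/12 s, in which the tool goes at most 41.7 mm and 7.16 degrees, less where a joint would pass 70% of its speed; a pose out of reach is approached as far as the arm can. A call with a number of a shift or a turn outside -1 to 1 is refused whole. A call with a gripper value outside its range is refused whole. The fingers move at their own pace and stop on an object; "newtons" is the grip in N (left out, the last holds). Time passes only in rows, so rows that repeat a pose let the fingers close. It gives the time, the measured TCP pose, the force, the opening and the grip force at its end, in the units of the state.
- r.get_state(): the state, without advancing time (a new reading comes with each control period).
- eyes.capture(name): name is "scene" or "top"; returns the picture (384x512x3 uint8, red, green, blue); there is no depth.
- eyes.camera_model(name): a dict with "fov_y" (degrees; the focal length in pixels is half the picture's height over the tangent of half this angle, whatever the lens; pixels are square), "cx", "cy" (the principal point, pixels), "k1" (the pictures are not rectified: a ray, as slopes to the right and down, at radius r is drawn at 1 + k1 r^2 times it, then the intrinsics apply), "world_to_cam" (4x4, takes a point from world to camera coordinates). Camera axes: x right, y up, looking along -z (the intrinsics and any distortion apply to the point x, -y, -z); pixel columns grow to the right and rows downward; lengths in m; the calibration is good to about 2 mm. A picture is of the moment at which its call begins. camera_model takes no time and is no camera call.
- workorder.close_job(): hands the job in; it is judged then, once.
The state is a dict: "time_s": time; "joints": joint angles; "qd": joint speeds; "joint_torque": joint torques, N m; "tcp_pos": TCP position; "eef_rot": TCP orientation; "contact_force": force on the tool from outside, world axes, zero at the start; "moment": the same for the moment, N m; "gripper_width": finger opening in m; "gripper_force": force on a finger pad.
Only numpy, scipy, OpenCV 4.12 (cv2) and the standard library are available. Lean on these libraries where they do the work, as an engineer would, in place of code of your own. Each camera call takes 0.05 s, during which the arm holds its last target. There are 200 camera calls.

## Working session

There is one attempt and no reset: what is moved stays moved. The work goes in short steps, Python scripts to look and compute and a tool call to move; the robot and the scene stay as the last step left them, time stands still between calls to the robot, and variables do not carry over. Pictures are saved under pics/ and viewed, at most 10 in all, crops included, and the job is handed in when it is done.

Besides the shell and the picture viewer there is one more tool, called after "Call:" as name([rows], argument=value, ...), one row to a line, values as JSON. step_arm: Moves the arm, as the interface text tells. Its arguments: {"type":"object","properties":{"plan":{"type":"array"},"newtons":{"type":"number"}},"required":["plan"]}

```bash
mkdir -p pics; ls
python3 - <<'E'
from plant import r, eyes, workorder
import cv2,numpy as np
for n in("scene","top"):
    im=eyes.capture(n); cv2.imwrite(f"pics/{n}0.png",im[...,::-1])
    m=eyes.camera_model(n); print(n,{k:(np.round(v,4).tolist()) for k,v in m.items() if k!='name'})
a=cv2.imread("pics/scene0.png");b=cv2.imread("pics/top0.png")
print(r.get_state())
E
```

```text
pics
scene {'fov_y': 54.237, 'cx': 261.3899, 'cy': 191.3939, 'k1': -0.1112, 'world_to_cam': [[-0.1724, 0.985, -0.0091, 0.097], [-0.5742, -0.093, 0.8134, 0.1882], [0.8003, 0.1454, 0.5816, -1.426], [0.0, 0.0, 0.0, 1.0]]}
top {'fov_y': 44.3142, 'cx': 253.719, 'cy': 191.9225, 'k1': -0.0074, 'world_to_cam': [[-0.0173, -0.9998, 0.0019, -0.0023], [0.9989, -0.0172, 0.0425, -0.494], [-0.0425, 0.0027, 0.9991, -1.5362], [0.0, 0.0, 0.0, 1.0]]}
{'time_s': 0.1, 'joints': array([-5.19590998e+01,  2.05844574e+01,  6.38709991e-01, -1.59684697e-02,
       -7.01356785e+01, -1.65068374e+01]), 'qd': array([ 0.02890722, -0.14875882,  0.07817897,  0.0131106 , -0.06591096,
        0.0304892 ]), 'joint_torque': array([-1.52336746e-03, -5.84163880e+01,  2.93749166e+01,  7.01550096e+00,
        1.01061471e-02, -5.53364100e-05]), 'tcp_pos': array([ 0.24756538, -0.62749314,  0.225752  ]), 'eef_rot': array([ 1.79917664e+02, -8.74375341e-03, -1.58471368e+02]), 'contact_force': array([-0.25961483, -0.27182338,  0.53641011]), 'moment': array([ 0.00219832, -0.0695243 , -0.03467523]), 'gripper_force': 0.0, 'gripper_width': 0.08766303432584088}
```

View pics/scene0.png

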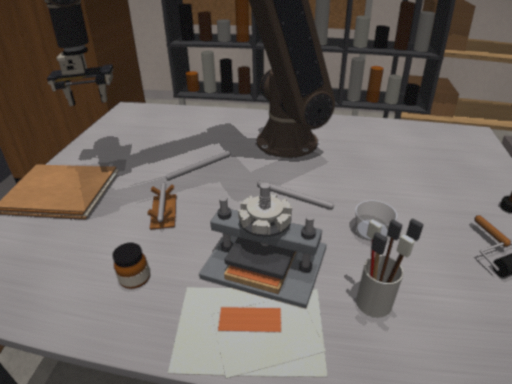

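View pics/top0.png

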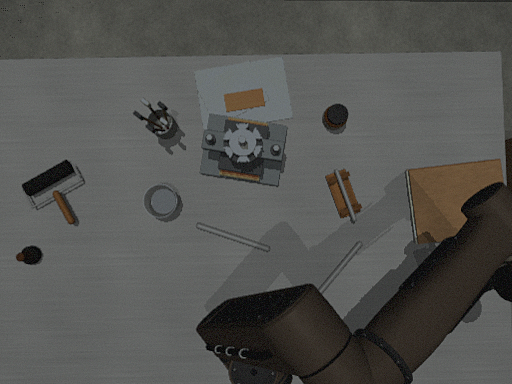

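The scene view is taken from beyond the press and looks towards the robot. Three bars could be the one meant (top-view pixels):
- (197,225)-(270,248), lying on the bench, about 250 mm long.
- (320,290)-(360,243), lying on the bench, at least 200 mm long.
- (337,170)-(355,220), on the wooden rest, about 175 mm long.

The one on the rest fits: it is the smallest and it lies in the rest. I'll confirm it in an enlarged crop.

```bash
cat > h.py <<'E'
import numpy as np,cv2
from plant import r, eyes, workorder
def K(n):
    m=eyes.camera_model(n); f=192/np.tan(np.radians(m["fov_y"]/2))
    return m,np.array([[f,0,m["cx"]],[0,f,m["cy"]],[0,0,1]]),np.array([m["k1"],0,0,0,0.])
def ray(n,uv):
    m,k,d=K(n); p=cv2.undistortPoints(np.array(uv,float).reshape(-1,1,2),k,d)[:,0]
    W=np.array(m["world_to_cam"]);R,t=W[:3,:3],W[:3,3]
    return -R.T@t,np.c_[p[:,0],-p[:,1],-np.ones(len(p))]@R
def cast(n,uv,z):
    c,v=ray(n,uv); return c+v*((z-c[2])/v[:,2])[:,None]
def proj(n,P):
    m,k,d=K(n);W=np.array(m["world_to_cam"]);c=np.atleast_2d(P)@W[:3,:3].T+W[:3,3]
    return cv2.projectPoints(c*[1,-1,-1],np.zeros(3),np.zeros(3),k,d)[0][:,0]
E
python3 - <<'E'
import cv2
a=cv2.imread("pics/top0.png")[100:230,190:370]
a=cv2.convertScaleAbs(a,alpha=1.5)
cv2.imwrite("pics/c1.png",cv2.resize(a,None,fx=4.4,fy=4.4,interpolation=cv2.INTER_CUBIC))
E
```

```text
(no output)
```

View pics/c1.png

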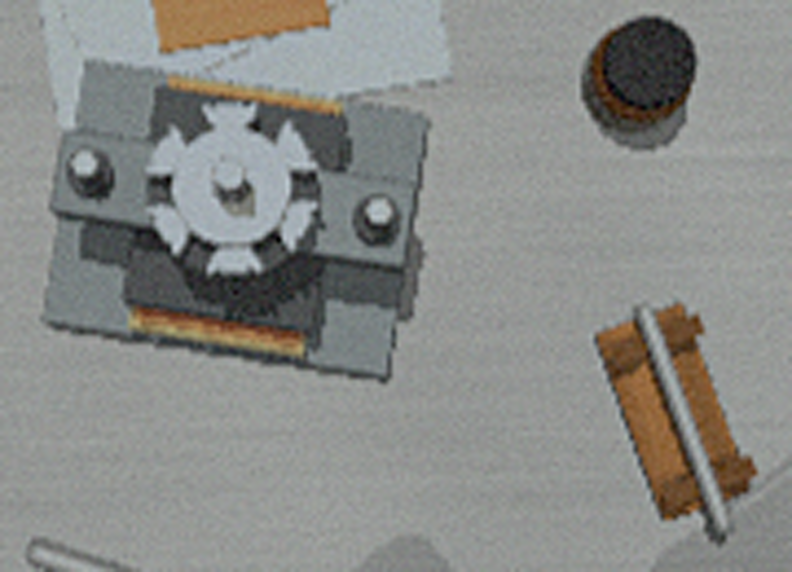

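The crop confirms it: a plain bar lies across both cheeks of the rest, from (645,308) to (718,540) in the crop. The collar is centred near (233,188), the rod tops are at (84,162) and (380,210), and the ink jar is beyond at (648,65).

```bash
cat >> h.py <<'E'
def phase(c,im,z=0.177,rad=(.045,.05,.055)):
    "slot phase mod 60 deg (world azimuth)"
    g=cv2.cvtColor(im,cv2.COLOR_RGB2GRAY).astype(np.float32);a=np.radians(np.arange(0,360,1));s=0
    for q in rad:
        uv=proj("top",np.c_[c[0]+q*np.cos(a),c[1]+q*np.sin(a),0*a+z]).astype(np.float32)
        s=s+cv2.remap(g,uv[:,:1],uv[:,1:],1)[:,0]
    F=np.fft.fft(-s)[6]
    return np.degrees(-np.angle(F))/6%60,abs(F),s
E
python3 - <<'E'
from h import *
im=cv2.imread("pics/top0.png")[...,::-1].copy()
f=lambda L:[(190+x/4.4,100+y/4.4) for x,y in L]
rods=cast("top",f([(84,160),(381,208)]),.175);print("rods",rods,np.linalg.norm(rods[0]-rods[1]))
c=rods.mean(0);d=rods[0]-rods[1];print("axis",c,"press yaw",np.degrees(np.arctan2(-d[0],d[1])))
# collar bright blob
hsv=cv2.cvtColor(im,cv2.COLOR_RGB2HSV);sub=((hsv[...,2]>125)&(hsv[...,1]<60)).astype(np.uint8);sub[:,:222]=0;sub[:,265:]=0;sub[:121]=0;sub[166:]=0
ys,xs=np.nonzero(sub);(cc,rr)=cv2.minEnclosingCircle(np.c_[xs,ys].astype(np.float32));cw=cast("top",[cc],.179)[0];print("collar",cc,rr,cw)
for z in(.171,.178): print(phase(cw,im,z)[:2])
s=phase(cw,im)[2];print(s[::5].astype(int))
b=cast("top",f([(645,308),(718,540)]),.04);d=b[0]-b[1];print("bar",b,np.linalg.norm(d),b.mean(0),np.degrees(np.arctan2(d[1],d[0])))
m=cv2.inRange(hsv,(5,90,40),(20,255,255));m[:165]=0;m[228:]=0;m[:,:322]=0;m[:,366:]=0
ys,xs=np.nonzero(m);rc=cv2.minAreaRect(np.c_[xs,ys].astype(np.float32));print(rc,cast("top",[rc[0]],.03))
sc=cv2.imread("pics/scene0.png")
print("check proj scene collar ctr/ bar ends", proj("scene",np.r_[[[*cw[:2],.179]],b]))
for n,u,z in(("jar",(337,115),.085),("tub",(163,202),.06),("pot",(163,126),.1)):print(n,cast("top",[u],z))
E
```

```text
rods [[ 0.65292906  0.11820149  0.175     ]
 [ 0.61723548 -0.08000399  0.175     ]] 0.20139376152832225
axis [0.63508227 0.01909875 0.175     ] press yaw -10.20861891947935
collar (242.52484130859375, 142.13819885253906) 18.68221092224121 [0.63354114 0.01992664 0.179     ]
(np.float32(30.837103), np.float32(20688.846))
(np.float32(30.769575), np.float32(20865.875))
[331 334 335 323 217 151 160 155 163 287 328 343 343 345 340 333 174  80
 146 161 178 306 330 345 337 346 333 323 139 121 142 131 165 327 331 333
 334 337 320 323 170 120 136 136 136 323 310 339 330 331 317 324 214 151
 152 107 138 307 326 328 322 333 341 324 223 155 163 144 125 293 328 340]
bar [[ 0.55877214 -0.27930434  0.04      ]
 [ 0.38810096 -0.32841359  0.04      ]] 0.1775960886941473 [ 0.47343655 -0.30385897  0.04      ] 16.052745809625815
((343.623291015625, 192.8287811279297), (45.06084442138672, 23.291187286376953), 69.44395446777344) [[ 0.48506811 -0.3020643   0.03      ]]
check proj scene collar ctr/ bar ends [[264.06190357 206.0895063 ]
 [158.90886109 219.03901686]
 [165.5000521  182.10983522]]
jar [[ 0.7283934 -0.2768516  0.085    ]]
tub [[0.46472673 0.27756481 0.06      ]]
pot [[0.70002783 0.26784078 0.1       ]]
```

Call:
step_arm([
  [-0.1,0.07,0,-0.1,87],
  [-0.2,0.14,0,-0.2,87],
  [-0.3,0.21,0,-0.3,87],
  [-0.4,0.28,0,-0.4,87],
  [-0.5,0.35,0,-0.5,87],
  [-0.6,0.42,0,-0.6,87],
  [-0.65,0.45,0,-0.7,87],
  [-0.65,0.45,0,-0.8,87],
  [-0.65,0.45,0,-0.9,87],
  [-0.65,0.45,0,-1,87],
  [-0.65,0.45,0,-1,87],
])

```text
time_s: 1.02
tcp_pos: [0.3576, -0.4632, 0.2263]
eef_rot: [180.0, 0.0, -98.2]
contact_force: [-0.1, -0.3, 0.6]
gripper_width: 0.0869
gripper_force: 0.0
```

Call:
step_arm([
  [0,0,0,-0.1,87],
  [0,0,0,-0.2,87],
  [0,0,0,-0.3,87],
  [0,0,0,-0.4,87],
  [0,0,0,-0.5,87],
  [0,0,0,-0.6,87],
  [0,0,0,-0.7,87],
  [0,0,0,-0.8,87],
  [0,0,0,-0.9,87],
  [0,0,0,-1,87],
  [0,0,0,-1,87],
])

```text
time_s: 1.93
tcp_pos: [0.3573, -0.4635, 0.2263]
eef_rot: [-180.0, 0.0, -38.4]
contact_force: [-0.9, -0.9, -0.4]
gripper_width: 0.0871
gripper_force: 0.0
```

```bash
cat >> h.py <<'E'
def sh(x,y,z,yaw,st=None):
    "shares from the present pose to a world pose, tool down"
    s=st or r.get_state();p=s["tcp_pos"];a=np.radians(s["eef_rot"][2])
    d=np.array([x,y,z])-p
    t=(yaw-s["eef_rot"][2]+180)%360-180
    return np.round([(d[0]*np.cos(a)+d[1]*np.sin(a))/.25,(d[0]*np.sin(a)-d[1]*np.cos(a))/.25,-d[2]/.25,-t/60],3)
def show():
    s=r.get_state();print({k:np.round(s[k],3).tolist() for k in("time_s","joints","tcp_pos","eef_rot","contact_force","gripper_width","gripper_force")})
E
python3 -c "
from h import *
show();print(sh(.4542,-.3094,.12,16))"
```

```text
{'time_s': 1.933, 'joints': [-33.248, 12.193, -10.989, -0.01, -66.853, 84.841], 'tcp_pos': [0.357, -0.464, 0.226], 'eef_rot': [-179.994, 0.036, -38.411], 'contact_force': [-0.939, -0.869, -0.417], 'gripper_width': 0.087, 'gripper_force': 0.0}
[-0.079 -0.724  0.425 -0.907]
```

Call:
step_arm([
  [0,-0.1,0,-0.1,87],
  [-0.01,-0.2,0,-0.2,87],
  [-0.02,-0.3,0,-0.3,87],
  [-0.04,-0.4,0.05,-0.4,87],
  [-0.06,-0.5,0.1,-0.5,87],
  [-0.08,-0.6,0.2,-0.6,87],
  [-0.08,-0.7,0.3,-0.7,87],
  [-0.08,-0.724,0.4,-0.8,87],
  [-0.08,-0.724,0.42,-0.9,87],
  [-0.08,-0.724,0.42,-0.907,60],
  [-0.08,-0.724,0.42,-0.907,50],
], newtons=50)

```text
time_s: 2.85
tcp_pos: [0.4545, -0.3095, 0.1214]
eef_rot: [-180.0, 0.0, 15.6]
contact_force: [0.8, 0.1, 0.3]
gripper_width: 0.0788
gripper_force: 0.0
```

```bash
python3 -c "
from h import *
show();print(sh(.4542,-.3094,.018,16))
a=eyes.capture('top');b=eyes.capture('scene')
o=np.hstack([cv2.resize(a[150:250,280:400],None,fx=3.3,fy=3.3),cv2.resize(b[130:230,110:230],None,fx=3.3,fy=3.3)])
cv2.imwrite('pics/c2.png',cv2.convertScaleAbs(o[...,::-1],alpha=1.4))"
```

```text
{'time_s': 2.85, 'joints': [-13.829, 14.24, -23.3, 0.018, -52.509, 119.415], 'tcp_pos': [0.454, -0.309, 0.121], 'eef_rot': [-179.988, 0.05, 15.597], 'contact_force': [0.843, 0.104, 0.299], 'gripper_width': 0.079, 'gripper_force': 0.0}
[-0.001 -0.001  0.414 -0.007]
```

View pics/c2.png

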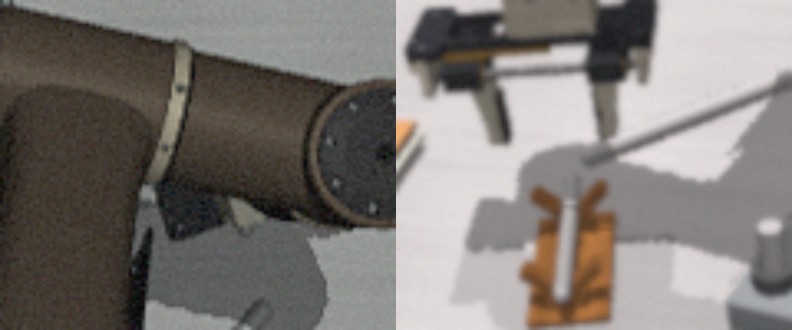

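The hand straddles the rest bar: in the scene half, the fingers are at (495,120) and (607,120) and the bar is at (565,250). Now I'll descend, grip and lift.

Call:
step_arm([
  [0,0,0.1,-0.005,50],
  [0,0,0.2,-0.005,50],
  [0,0,0.3,-0.005,50],
  [0,0,0.38,-0.005,50],
  [0,0,0.412,-0.005,50],
  [0,0,0.412,-0.005,50],
  [0,0,0.412,-0.005,0],
  [0,0,0.412,-0.005,0],
  [0,0,0.412,-0.005,0],
  [0,0,0.412,-0.005,0],
  [0,0,0.412,-0.005,0],
  [0,0,0.412,-0.005,0],
], newtons=50)

```text
time_s: 3.95
tcp_pos: [0.4555, -0.3103, 0.0196]
eef_rot: [179.9, -0.1, 16.3]
contact_force: [-0.9, -15.7, 5.6]
gripper_width: 0.0153
gripper_force: 6.8
```

Call:
step_arm([
  [0,0,0,0,0],
  [0,0,0,0,0],
  [0,0,0,0,0],
])

```text
time_s: 4.2
tcp_pos: [0.4561, -0.3109, 0.02]
eef_rot: [179.8, -0.1, 16.3]
contact_force: [-1.1, -5.6, 5.4]
gripper_width: 0.0128
gripper_force: 49.7
```

Call:
step_arm([
  [0,0,-0.05,0,0],
  [0,0,-0.15,0,0],
  [0,0,-0.25,0,0],
  [0,0,-0.35,0,0],
  [0,0,-0.43,0,0],
  [0,0,-0.49,0,0],
  [0,0,-0.49,0,0],
])

```text
time_s: 4.78
tcp_pos: [0.4562, -0.3101, 0.1446]
eef_rot: [179.8, -0.3, 16.3]
contact_force: [0.3, -0.7, -1.8]
gripper_width: 0.0125
gripper_force: 49.6
```

```bash
python3 -c "
from h import *
show()
a=np.radians(210.8);print(sh(.634+.19*np.cos(a),.0195+.19*np.sin(a),.1425,30.8))"
```

```text
{'time_s': 4.783, 'joints': [-13.83, 12.784, -21.78, 0.047, -55.118, 120.079], 'tcp_pos': [0.456, -0.31, 0.145], 'eef_rot': [179.807, -0.256, 16.277], 'contact_force': [0.25, -0.7, -1.812], 'gripper_width': 0.012, 'gripper_force': 49.646}
[ 0.317 -0.876  0.008 -0.242]
```

Call:
step_arm([
  [0,-0.05,0,0,0],
  [0.03,-0.14,0,-0.03,0],
  [0.07,-0.24,0,-0.06,0],
  [0.11,-0.34,0,-0.1,0],
  [0.15,-0.44,0,-0.13,0],
  [0.19,-0.54,0,-0.16,0],
  [0.23,-0.64,0,-0.2,0],
  [0.27,-0.74,0,-0.24,0],
  [0.31,-0.82,0,-0.24,0],
  [0.317,-0.876,0.008,-0.242,0],
  [0.317,-0.876,0.008,-0.242,0],
])

```text
time_s: 5.7
tcp_pos: [0.4678, -0.0747, 0.1376]
eef_rot: [-179.9, 0.1, 30.9]
contact_force: [0.5, -0.5, -2.0]
gripper_width: 0.0124
gripper_force: 49.6
```

```bash
python3 -c "
from h import *
show()
a=eyes.capture('top');b=eyes.capture('scene')
cv2.imwrite('pics/t3.png',a[...,::-1]);cv2.imwrite('pics/s3.png',b[...,::-1])
o=np.hstack([cv2.resize(a[110:230,200:300],None,fx=4,fy=4),cv2.resize(b[150:270,210:310],None,fx=4,fy=4)])
cv2.imwrite('pics/c3.png',cv2.convertScaleAbs(o[...,::-1],alpha=1.4))"
```

```text
{'time_s': 5.7, 'joints': [14.761, 6.263, -31.054, -0.063, -52.811, 106.165], 'tcp_pos': [0.468, -0.075, 0.138], 'eef_rot': [-179.917, 0.109, 30.889], 'contact_force': [0.55, -0.525, -1.995], 'gripper_width': 0.012, 'gripper_force': 49.647}
```

View pics/c3.png

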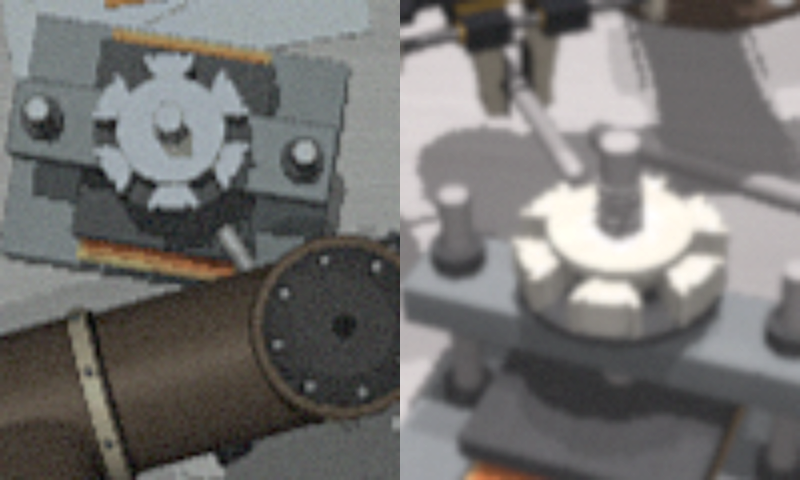

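The bar tip shows near top crop (222,225) and scene crop (572,175), just outside the slot at (200,195) in the top crop. I'll triangulate the tip to check its height and line.

```bash
python3 -c "
from h import *
A=ray('top',[(200+223/4,110+226/4)]);B=ray('scene',[(210+(570-400)/4,150+178/4)])
M=[];v=[]
for c,d in(A,B):
    d=d[0]/np.linalg.norm(d);Pm=np.eye(3)-np.outer(d,d);M.append(Pm);v.append(Pm@c)
x=np.linalg.lstsq(np.vstack(M),np.hstack(v),rcond=None)[0];print('tip',x)
s=r.get_state();p=s['tcp_pos'];a=np.radians(s['eef_rot'][2]);print('expected tip',p+[.11*np.cos(a),.11*np.sin(a),.0175])
c=np.array([.634,.0195]);d=c-x[:2];print('tip radius',np.linalg.norm(d),'az',np.degrees(np.arctan2(-d[1],-d[0])),'tcp r',np.linalg.norm(p[:2]-c))
print(phase(c,eyes.capture('top'))[:2]); h=np.radians(210.8)
for rr in(.165,.142): print(sh(c[0]+rr*np.cos(h),c[1]+rr*np.sin(h),.1425,30.8))
"
```

```text
tip [ 0.56360257 -0.01878435  0.15529305]
expected tip [ 0.56265923 -0.02002258  0.15554547]
tip radius 0.0801341952795027 az -151.46125197984256 tcp r 0.1915320858903975
(np.float32(30.67914), np.float32(21572.232))
[ 0.106  0.008 -0.017  0.   ]
[ 0.198  0.008 -0.017  0.   ]
```

Call:
step_arm([
  [0,0.004,-0.019,0,0],
  [0,0.008,-0.019,0,0],
  [0.02,0.008,-0.019,0,0],
  [0.05,0.008,-0.019,0,0],
  [0.08,0.008,-0.019,0,0],
  [0.11,0.008,-0.019,0,0],
  [0.14,0.008,-0.019,0,0],
  [0.17,0.008,-0.019,0,0],
  [0.195,0.008,-0.019,0,0],
  [0.195,0.008,-0.019,0,0],
])

```text
time_s: 6.68
tcp_pos: [0.5135, -0.0531, 0.1436]
eef_rot: [180.0, -0.0, 30.8]
contact_force: [-0.3, -0.9, -1.4]
gripper_width: 0.0125
gripper_force: 49.6
```

```bash
cat >> h.py <<'E'
C=np.array([.634,.0195])
def arc(deg,n=12,rr=.142,z=.1425):
    "rows for swinging the bar clockwise by deg about C from the present pose"
    s=r.get_state();p=s["tcp_pos"][:2]-C;a0=np.degrees(np.arctan2(p[1],p[0]));print("az",a0,"r",np.hypot(*p))
    for k in range(1,n+1):
        a=a0-deg*k/n;h=np.radians(a);print(sh(C[0]+rr*np.cos(h),C[1]+rr*np.sin(h),z,a+180,s).tolist())
E
python3 -c "
from h import *
show();arc(60)"
```

```text
{'time_s': 6.683, 'joints': [15.917, 9.794, -25.824, 0.014, -54.376, 104.887], 'tcp_pos': [0.514, -0.053, 0.144], 'eef_rot': [179.987, -0.003, 30.812], 'contact_force': [-0.293, -0.879, -1.391], 'gripper_width': 0.012, 'gripper_force': 49.646}
az -148.9340760973406 r 0.14066058130173442
[-0.003, -0.049, 0.005, 0.079]
[0.003, -0.099, 0.005, 0.162]
[0.013, -0.147, 0.005, 0.246]
[0.028, -0.194, 0.005, 0.329]
[0.047, -0.24, 0.005, 0.412]
[0.069, -0.284, 0.005, 0.496]
[0.096, -0.326, 0.005, 0.579]
[0.126, -0.366, 0.005, 0.662]
[0.159, -0.402, 0.005, 0.746]
[0.196, -0.436, 0.005, 0.829]
[0.235, -0.466, 0.005, 0.912]
[0.276, -0.493, 0.005, 0.996]
```

Call:
step_arm([
  [-0.003,-0.049,0,0.08,0],
  [0.003,-0.099,0,0.162,0],
  [0.013,-0.147,0,0.246,0],
  [0.028,-0.194,0,0.329,0],
  [0.047,-0.24,0,0.412,0],
  [0.069,-0.284,0,0.496,0],
  [0.096,-0.326,0,0.579,0],
  [0.126,-0.366,0,0.662,0],
  [0.159,-0.402,0,0.746,0],
  [0.196,-0.436,0,0.829,0],
  [0.235,-0.466,0,0.912,0],
  [0.276,-0.493,0,0.996,0],
])

```text
time_s: 7.68
tcp_pos: [0.5063, 0.0865, 0.143]
eef_rot: [179.8, 0.2, -29.3]
contact_force: [-3.6, -3.6, -1.3]
gripper_width: 0.0122
gripper_force: 50.3
```

```bash
python3 -c "
from h import *
show();a=eyes.capture('top');print(phase(C,a)[:2]);cv2.imwrite('pics/t4.png',a[...,::-1]);arc(42)"
```

```text
{'time_s': 7.683, 'joints': [31.605, 9.753, -25.951, -0.036, -54.564, 29.107], 'tcp_pos': [0.506, 0.087, 0.143], 'eef_rot': [179.78, 0.156, -29.309], 'contact_force': [-3.567, -3.567, -1.314], 'gripper_width': 0.012, 'gripper_force': 50.307}
(np.float32(41.4209), np.float32(20237.11))
az 151.47717814072345 r 0.1437246977961576
[0.007, -0.035, 0.002, 0.04]
[0.01, -0.069, 0.002, 0.098]
[0.014, -0.104, 0.002, 0.157]
[0.021, -0.138, 0.002, 0.215]
[0.03, -0.171, 0.002, 0.273]
[0.041, -0.204, 0.002, 0.332]
[0.053, -0.237, 0.002, 0.39]
[0.068, -0.268, 0.002, 0.448]
[0.085, -0.298, 0.002, 0.507]
[0.103, -0.328, 0.002, 0.565]
[0.124, -0.356, 0.002, 0.623]
[0.145, -0.383, 0.002, 0.682]
```

Call:
step_arm([
  [0.005,-0.035,0,0.05,0],
  [0.009,-0.069,0,0.1,0],
  [0.014,-0.104,0,0.157,0],
  [0.021,-0.138,0,0.215,0],
  [0.03,-0.171,0,0.273,0],
  [0.041,-0.204,0,0.332,0],
  [0.053,-0.237,0,0.39,0],
  [0.068,-0.268,0,0.448,0],
  [0.085,-0.298,0,0.507,0],
  [0.103,-0.328,0,0.565,0],
  [0.107,-0.333,0,0.58,0],
  [0.107,-0.333,0,0.58,0],
])

```text
time_s: 8.73
tcp_pos: [0.5712, 0.1467, 0.1429]
eef_rot: [179.8, 0.0, -63.7]
contact_force: [-4.7, -0.7, -2.3]
gripper_width: 0.0121
gripper_force: 50.2
```

```bash
python3 -c "
from h import *
show();a=eyes.capture('top');b=eyes.capture('scene');p=phase(C,a);print(p[:2],p[2][::5].astype(int));arc(0,1)
o=np.hstack([cv2.resize(a[90:210,140:270],None,fx=3,fy=3),cv2.resize(b[150:270,210:340],None,fx=3,fy=3)])
cv2.imwrite('pics/c5.png',cv2.convertScaleAbs(o[...,::-1],alpha=1.4))"
```

```text
{'time_s': 8.733, 'joints': [33.357, 16.535, -16.747, -0.049, -56.864, -7.064], 'tcp_pos': [0.571, 0.147, 0.143], 'eef_rot': [179.85, 0.022, -63.734], 'contact_force': [-4.726, -0.71, -2.308], 'gripper_width': 0.012, 'gripper_force': 50.198}
(np.float32(0.53957254), np.float32(20826.957)) [168 170 179 305 357 367 367 376 363 365 240 138 181 181 181 324 372 375
 379 372 376 348 193 327 341 193 148 348 373 382 368 385 372 315 135 140
 140 133 227 366 368 373 373 364 351 338 163 157 176 133 174 350 348 362
 353 361 349 342 235 168 170 124 145 345 352 362 363 361 357 359 246 165]
az 116.3224244925887 r 0.1418813774514618
[-0.0, 0.0, 0.003, -0.0]
```

View pics/c5.png

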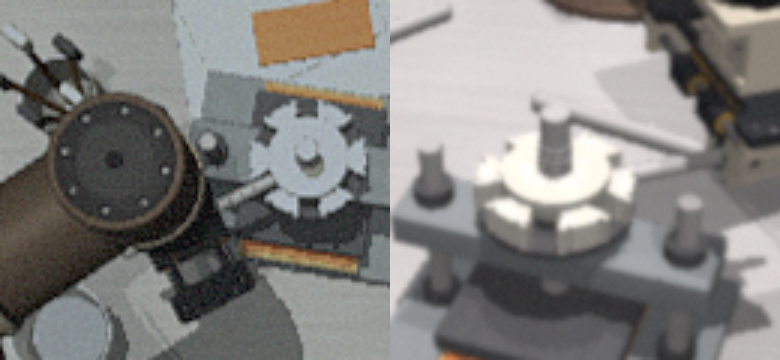

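The bar sits in the hole at azimuth 120.5, so the collar has turned 90°. The brush pot (crop 60,90) is just clear of the wrist. I'll retract radially and go round to the hole at azimuth 240.5.

Call:
step_arm([
  [0,0.006,0,0,0],
  [-0.03,0.012,0,0,0],
  [-0.06,0.016,0,0,0],
  [-0.09,0.018,0,0,0],
  [-0.12,0.018,0,0,0],
  [-0.15,0.018,0,0,0],
  [-0.16,0.018,0,0,0],
  [-0.16,0.018,0,0,0],
])

```text
time_s: 9.5
tcp_pos: [0.5504, 0.1823, 0.144]
eef_rot: [-180.0, 0.0, -63.7]
contact_force: [1.0, 0.8, -1.3]
gripper_width: 0.0124
gripper_force: 49.7
```

```bash
python3 -c "
from h import *
show();print(phase(C,eyes.capture('top'))[:2]);arc(-56,rr=.182,z=.143)"
```

```text
{'time_s': 9.5, 'joints': [37.644, 15.491, -18.102, 0.003, -56.368, -11.347], 'tcp_pos': [0.55, 0.182, 0.144], 'eef_rot': [-179.961, 0.005, -63.701], 'contact_force': [0.956, 0.83, -1.321], 'gripper_width': 0.012, 'gripper_force': 49.66}
(np.float32(0.06800799), np.float32(22569.271))
az 117.23038908798739 r 0.18254830146649412
[0.006, 0.059, 0.004, -0.094]
[0.014, 0.118, 0.004, -0.171]
[0.027, 0.176, 0.004, -0.249]
[0.044, 0.232, 0.004, -0.327]
[0.066, 0.287, 0.004, -0.405]
[0.093, 0.34, 0.004, -0.482]
[0.124, 0.391, 0.004, -0.56]
[0.159, 0.439, 0.004, -0.638]
[0.197, 0.484, 0.004, -0.716]
[0.239, 0.526, 0.004, -0.794]
[0.285, 0.564, 0.004, -0.871]
[0.333, 0.598, 0.004, -0.949]
```

Call:
step_arm([
  [0.006,0.059,0,-0.094,0],
  [0.014,0.118,0,-0.171,0],
  [0.027,0.176,0,-0.249,0],
  [0.044,0.232,0,-0.327,0],
  [0.066,0.287,0,-0.405,0],
  [0.093,0.34,0,-0.482,0],
  [0.124,0.391,0,-0.56,0],
  [0.159,0.439,0,-0.638,0],
  [0.197,0.484,0,-0.716,0],
  [0.239,0.526,0,-0.794,0],
  [0.285,0.564,0,-0.871,0],
  [0.333,0.598,0,-0.949,0],
])

```text
time_s: 10.55
tcp_pos: [0.4529, 0.0396, 0.144]
eef_rot: [-180.0, -0.0, -6.6]
contact_force: [1.1, -0.3, -2.5]
gripper_width: 0.0128
gripper_force: 49.7
```

```bash
python3 -c "
from h import *
show();arc(-56,rr=.182,z=.143)"
```

```text
{'time_s': 10.55, 'joints': [29.957, 3.835, -32.859, 0.004, -53.282, 53.425], 'tcp_pos': [0.453, 0.04, 0.144], 'eef_rot': [-179.988, -0.022, -6.615], 'contact_force': [1.058, -0.306, -2.49], 'gripper_width': 0.013, 'gripper_force': 49.653}
az 173.66490439896347 r 0.18224778961755786
[0.004, 0.059, 0.004, -0.082]
[0.011, 0.118, 0.004, -0.16]
[0.023, 0.176, 0.004, -0.238]
[0.04, 0.233, 0.004, -0.316]
[0.062, 0.288, 0.004, -0.394]
[0.088, 0.341, 0.004, -0.471]
[0.118, 0.392, 0.004, -0.549]
[0.152, 0.441, 0.004, -0.627]
[0.19, 0.486, 0.004, -0.705]
[0.232, 0.528, 0.004, -0.782]
[0.277, 0.567, 0.004, -0.86]
[0.325, 0.602, 0.004, -0.938]
```

Call:
step_arm([
  [0.004,0.059,0,-0.082,0],
  [0.011,0.118,0,-0.16,0],
  [0.023,0.176,0,-0.238,0],
  [0.04,0.233,0,-0.316,0],
  [0.062,0.288,0,-0.394,0],
  [0.088,0.341,0,-0.471,0],
  [0.118,0.392,0,-0.549,0],
  [0.152,0.441,0,-0.627,0],
  [0.19,0.486,0,-0.705,0],
  [0.232,0.528,0,-0.782,0],
  [0.277,0.567,0,-0.86,0],
  [0.325,0.602,0,-0.938,0],
])

```text
time_s: 11.55
tcp_pos: [0.5162, -0.1197, 0.1439]
eef_rot: [180.0, -0.0, 49.6]
contact_force: [0.5, 0.6, -1.6]
gripper_width: 0.0129
gripper_force: 49.7
```

```bash
python3 -c "
from h import *
show();a=eyes.capture('top');b=eyes.capture('scene');print(phase(C,a)[:2])
h=np.radians(240.1)
for rr in(.182,.142): print(sh(C[0]+rr*np.cos(h),C[1]+rr*np.sin(h),.1435,60.1))
o=np.hstack([cv2.resize(a[110:230,200:300],None,fx=4,fy=4),cv2.resize(b[150:270,210:310],None,fx=4,fy=4)])
cv2.imwrite('pics/c6.png',cv2.convertScaleAbs(o[...,::-1],alpha=1.4))"
```

```text
{'time_s': 11.55, 'joints': [8.167, 11.038, -24.181, 0.008, -54.772, 131.468], 'tcp_pos': [0.516, -0.12, 0.144], 'eef_rot': [179.989, -0.002, 49.639], 'contact_force': [0.504, 0.598, -1.576], 'gripper_width': 0.013, 'gripper_force': 49.653}
(np.float32(0.5706797), np.float32(20791.602))
[ 0.012  0.127  0.001 -0.176]
[ 0.17   0.097  0.001 -0.176]
```

View pics/c6.png

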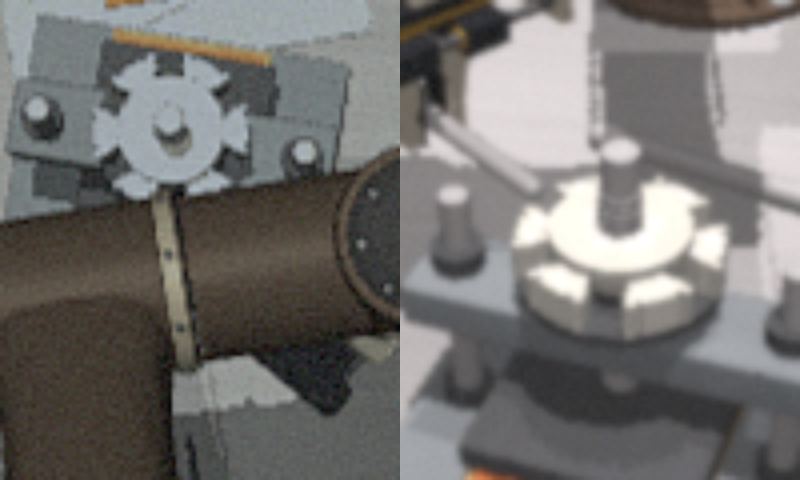

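The bar tip is at scene crop (540,188), level and clear of the collar. I'll turn the last 10° and insert.

Call:
step_arm([
  [0.003,0.05,0,-0.07,0],
  [0.007,0.1,0,-0.14,0],
  [0.012,0.127,0.002,-0.176,0],
  [0.012,0.127,0.002,-0.176,0],
  [0.04,0.122,0.002,-0.176,0],
  [0.07,0.116,0.002,-0.176,0],
  [0.1,0.11,0.002,-0.176,0],
  [0.13,0.105,0.002,-0.176,0],
  [0.155,0.1,0.002,-0.176,0],
  [0.17,0.097,0.002,-0.176,0],
  [0.17,0.097,0.002,-0.176,0],
])

```text
time_s: 12.57
tcp_pos: [0.5624, -0.1011, 0.1434]
eef_rot: [180.0, -0.0, 60.0]
contact_force: [0.3, 0.0, -1.5]
gripper_width: 0.0126
gripper_force: 49.7
```

```bash
python3 -c "
from h import *
show();print(phase(C,eyes.capture('top'))[:2]);arc(60,z=.143)"
```

```text
{'time_s': 12.567, 'joints': [9.419, 14.801, -19.167, -0.001, -56.015, 140.63], 'tcp_pos': [0.562, -0.101, 0.143], 'eef_rot': [179.987, -0.012, 60.048], 'contact_force': [0.273, 0.006, -1.501], 'gripper_width': 0.013, 'gripper_force': 49.668}
(np.float32(57.4198), np.float32(8471.015))
az -120.71234654540848 r 0.14075099853429734
[-0.002, -0.05, 0.001, 0.096]
[0.005, -0.099, 0.001, 0.179]
[0.016, -0.147, 0.001, 0.262]
[0.032, -0.194, 0.001, 0.346]
[0.051, -0.239, 0.001, 0.429]
[0.075, -0.283, 0.001, 0.512]
[0.102, -0.324, 0.001, 0.596]
[0.133, -0.363, 0.001, 0.679]
[0.167, -0.399, 0.001, 0.762]
[0.204, -0.432, 0.001, 0.846]
[0.243, -0.462, 0.001, 0.929]
[0.285, -0.488, 0.001, 1.012]
```

Call:
step_arm([
  [0,-0.05,0,0.09,0],
  [0.005,-0.099,0,0.179,0],
  [0.016,-0.147,0,0.262,0],
  [0.032,-0.194,0,0.346,0],
  [0.051,-0.239,0,0.429,0],
  [0.075,-0.283,0,0.512,0],
  [0.102,-0.324,0,0.596,0],
  [0.133,-0.363,0,0.679,0],
  [0.167,-0.399,0,0.762,0],
  [0.204,-0.432,0,0.846,0],
  [0.243,-0.462,0,0.929,0],
  [0.282,-0.486,0,1,0],
])

```text
time_s: 13.62
tcp_pos: [0.4903, 0.0187, 0.1431]
eef_rot: [179.9, 0.1, -0.4]
contact_force: [-0.9, -5.2, -1.3]
gripper_width: 0.0126
gripper_force: 50.3
```

```bash
python3 -c "
from h import *
show();print(phase(C,eyes.capture('top'))[:2]);arc(30,12,z=.143)"
```

```text
{'time_s': 13.617, 'joints': [25.218, 7.52, -28.739, 0.03, -53.902, 64.411], 'tcp_pos': [0.49, 0.019, 0.143], 'eef_rot': [179.909, 0.135, -0.353], 'contact_force': [-0.899, -5.202, -1.317], 'gripper_width': 0.013, 'gripper_force': 50.345}
(np.float32(7.9643674), np.float32(19746.41))
az 179.77242460215518 r 0.14326214571139434
[0.005, -0.025, 0.001, 0.035]
[0.007, -0.05, 0.001, 0.077]
[0.009, -0.074, 0.001, 0.119]
[0.013, -0.099, 0.001, 0.16]
[0.018, -0.123, 0.001, 0.202]
[0.023, -0.147, 0.001, 0.244]
[0.03, -0.171, 0.001, 0.285]
[0.038, -0.195, 0.001, 0.327]
[0.047, -0.218, 0.001, 0.369]
[0.057, -0.24, 0.001, 0.41]
[0.068, -0.263, 0.001, 0.452]
[0.079, -0.285, 0.001, 0.494]
```

Call:
step_arm([
  [0.001,-0.025,0,0.04,0],
  [0.003,-0.05,0,0.08,0],
  [0.006,-0.074,0,0.12,0],
  [0.01,-0.099,0,0.16,0],
])

```text
time_s: 14.0
tcp_pos: [0.4927, 0.043, 0.1427]
eef_rot: [179.9, 0.2, -9.7]
contact_force: [-3.4, -5.0, -1.9]
gripper_width: 0.0126
gripper_force: 50.3
```

Call:
step_arm([
  [0.001,-0.025,0,0.04,0],
  [0.003,-0.05,0,0.08,0],
  [0.006,-0.074,0,0.12,0],
])

```text
time_s: 14.25
tcp_pos: [0.4971, 0.0609, 0.1426]
eef_rot: [179.8, 0.2, -16.9]
contact_force: [-4.1, -3.7, -0.7]
gripper_width: 0.0129
gripper_force: 50.3
```

Call:
step_arm([
  [0.001,-0.025,0,0.04,0],
  [0.003,-0.05,0,0.08,0],
])

```text
time_s: 14.42
tcp_pos: [0.5014, 0.0726, 0.1425]
eef_rot: [179.8, 0.2, -21.7]
contact_force: [-3.8, -4.6, -1.6]
gripper_width: 0.0126
gripper_force: 50.3
```

```bash
python3 -c "
from h import *
show();print(phase(C,eyes.capture('top'))[:2]);arc(30,12,z=.143)"
```

```text
{'time_s': 14.417, 'joints': [30.466, 9.123, -26.822, -0.031, -54.308, 37.835], 'tcp_pos': [0.501, 0.073, 0.143], 'eef_rot': [179.816, 0.174, -21.718], 'contact_force': [-3.755, -4.599, -1.642], 'gripper_width': 0.013, 'gripper_force': 50.3}
(np.float32(44.52093), np.float32(20309.06))
az 157.7389307894436 r 0.14250033903436438
[0.003, -0.025, -0.002, 0.048]
[0.005, -0.049, -0.002, 0.09]
[0.007, -0.074, -0.002, 0.132]
[0.011, -0.099, -0.002, 0.173]
[0.016, -0.123, -0.002, 0.215]
[0.022, -0.147, -0.002, 0.257]
[0.029, -0.171, -0.002, 0.298]
[0.038, -0.194, -0.002, 0.34]
[0.047, -0.217, -0.002, 0.382]
[0.057, -0.24, -0.002, 0.423]
[0.068, -0.262, -0.002, 0.465]
[0.08, -0.283, -0.002, 0.507]
```

Call:
step_arm([
  [0.001,-0.025,0,0.045,0],
  [0.003,-0.049,0,0.09,0],
])

```text
time_s: 14.63
tcp_pos: [0.506, 0.0832, 0.1423]
eef_rot: [179.7, 0.2, -27.1]
contact_force: [-7.2, -5.5, -1.2]
gripper_width: 0.0126
gripper_force: 51.0
```

Call:
step_arm([
  [0.001,-0.025,0,0.045,0],
  [0.003,-0.049,0,0.09,0],
])

```text
time_s: 14.8
tcp_pos: [0.5114, 0.0931, 0.1419]
eef_rot: [179.6, 0.2, -32.5]
contact_force: [-7.7, -8.7, -2.0]
gripper_width: 0.013
gripper_force: 52.5
```

Call:
step_arm([
  [0.001,-0.025,0,0.045,0],
  [0.003,-0.049,0,0.09,0],
])

```text
time_s: 14.97
tcp_pos: [0.5178, 0.1025, 0.1415]
eef_rot: [179.5, 0.2, -38.0]
contact_force: [-10.1, -11.2, -1.1]
gripper_width: 0.0131
gripper_force: 53.6
```

```bash
python3 -c "
from h import *
show();print(phase(C,eyes.capture('top'))[:2]);arc(15,6,z=.143)"
```

```text
{'time_s': 14.967, 'joints': [32.457, 11.327, -24.135, -0.077, -55.095, 19.605], 'tcp_pos': [0.518, 0.103, 0.141], 'eef_rot': [179.496, 0.247, -37.983], 'contact_force': [-10.082, -11.162, -1.085], 'gripper_width': 0.013, 'gripper_force': 53.619}
(np.float32(42.928238), np.float32(20334.42))
az 144.16546930503463 r 0.1427676428705771
[0.003, -0.025, -0.006, 0.003]
[0.003, -0.05, -0.006, 0.044]
[0.005, -0.074, -0.006, 0.086]
[0.008, -0.099, -0.006, 0.128]
[0.011, -0.124, -0.006, 0.169]
[0.016, -0.148, -0.006, 0.211]
```

The collar has stopped at hole azimuth 163. That is 168° or 2.93 rad in all, inside the 2.7–3.3 rad range, and it held against about 15 N at 142 mm (2 N m). So the platen is home; I'll back off and withdraw.

```bash
python3 -c "
from h import *
for a,rr in((152,.1425),(161,.142),(162.5,.142),(162.5,.195)):
    h=np.radians(a);print(sh(C[0]+rr*np.cos(h),C[1]+rr*np.sin(h),.1435,a-180))"
```

```text
[ 0.01   0.077 -0.008 -0.17 ]
[ 0.034  0.163 -0.008 -0.32 ]
[ 0.039  0.177 -0.008 -0.345]
[-0.159  0.252 -0.008 -0.345]
```

Call:
step_arm([
  [0.004,0.04,0,-0.1,0],
  [0.01,0.077,0,-0.18,0],
  [0.02,0.12,0,-0.25,0],
  [0.034,0.16,0,-0.32,0],
  [0.034,0.16,0,-0.32,0],
  [0,0.173,0,-0.32,0],
  [-0.04,0.19,0,-0.33,0],
  [-0.08,0.21,0,-0.34,0],
  [-0.12,0.23,0,-0.345,0],
  [-0.16,0.25,0,-0.345,0],
  [-0.16,0.25,0,-0.345,0],
])

```text
time_s: 15.93
tcp_pos: [0.4498, 0.0814, 0.1435]
eef_rot: [-180.0, 0.0, -17.0]
contact_force: [-0.7, 0.8, -1.8]
gripper_width: 0.0128
gripper_force: 50.0
```

```bash
python3 -c "
from h import *
show();a=eyes.capture('top');b=eyes.capture('scene');print(phase(C,a)[:2])
o=np.hstack([cv2.resize(a[110:230,190:290],None,fx=4,fy=4),cv2.resize(b[170:290,210:310],None,fx=4,fy=4)])
cv2.imwrite('pics/c7.png',cv2.convertScaleAbs(o[...,::-1],alpha=1.4))
print(sh(.4561,-.3105,.145,16.3))"
```

```text
{'time_s': 15.933, 'joints': [35.032, 4.136, -32.584, -0.048, -53.268, 37.952], 'tcp_pos': [0.45, 0.081, 0.143], 'eef_rot': [-179.968, 0.023, -17.045], 'contact_force': [-0.692, 0.781, -1.836], 'gripper_width': 0.013, 'gripper_force': 49.952}
(np.float32(42.828384), np.float32(21403.264))
[ 0.475  1.495 -0.005 -0.555]
```

View pics/c7.png

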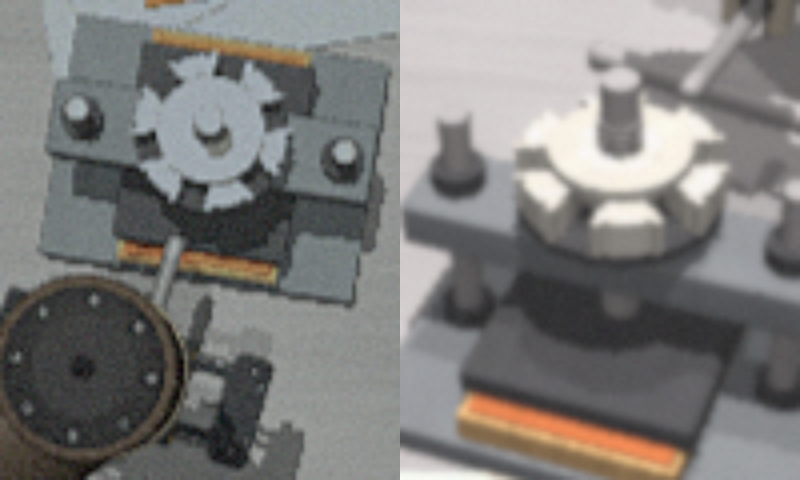

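The platen (crop 600,370) lies on the copper plate with no gap, and the bar tip is free at top crop (177,240). I'll check the bar's line in the grip, then carry it back to the rest.

```bash
python3 -c "
from h import *
p=r.get_state()['tcp_pos'];a=np.radians(-17.05)
t=cast('top',[(190+177/4,110+239/4),(190+164/4,110+300/4)],.162)
print(t,p+[.11*np.cos(a),.11*np.sin(a),.0175]);d=t[0]-t[1];print(np.degrees(np.arctan2(d[1],d[0])))
A=ray('top',[(190+177/4,110+239/4)]);B=ray('scene',[(210+290/4,170+88/4)])
Q=[(np.eye(3)-np.outer(d[0],d[0])/(d[0]@d[0]),c) for c,d in(A,B)]
print('tip',np.linalg.lstsq(np.vstack([m for m,c in Q]),np.hstack([m@c for m,c in Q]),rcond=None)[0])"
```

```text
[[0.55419708 0.04612308 0.162     ]
 [0.50908955 0.05644653 0.162     ]] [0.55696469 0.04934347 0.1613065 ]
-12.890883300919104
tip [0.55381043 0.04816984 0.16332217]
```

Call:
step_arm([
  [0.02,0.06,0,-0.02,0],
  [0.05,0.15,0,-0.06,0],
  [0.08,0.24,0,-0.1,0],
  [0.11,0.33,0,-0.13,0],
  [0.14,0.42,0,-0.16,0],
  [0.16,0.51,0,-0.19,0],
  [0.19,0.6,0,-0.22,0],
  [0.22,0.69,0,-0.25,0],
  [0.24,0.76,0,-0.28,0],
  [0.24,0.76,0,-0.28,0],
])

```text
time_s: 16.87
tcp_pos: [0.4537, -0.1206, 0.1432]
eef_rot: [180.0, 0.0, -0.3]
contact_force: [0.3, -0.4, -1.5]
gripper_width: 0.0129
gripper_force: 50.0
```

```bash
python3 -c "
from h import *
show();print(sh(.4561,-.3105,.145,16.3))"
```

```text
{'time_s': 16.867, 'joints': [9.254, 5.383, -31.244, 0.033, -53.394, 80.416], 'tcp_pos': [0.454, -0.121, 0.143], 'eef_rot': [179.971, 0.016, -0.311], 'contact_force': [0.342, -0.425, -1.516], 'gripper_width': 0.013, 'gripper_force': 49.951}
[ 0.014  0.76  -0.007 -0.277]
```

Call:
step_arm([
  [0,0.06,0,-0.02,0],
  [0,0.15,0,-0.06,0],
  [0,0.24,0,-0.1,0],
  [0,0.33,0,-0.13,0],
  [0,0.42,0,-0.16,0],
  [0.005,0.51,0,-0.19,0],
  [0.01,0.6,0,-0.22,0],
  [0.014,0.69,0,-0.25,0],
  [0.014,0.76,0,-0.277,0],
  [0.014,0.76,0,-0.277,0],
  [0.014,0.76,0,-0.277,0],
])

```text
time_s: 17.78
tcp_pos: [0.4561, -0.3088, 0.1428]
eef_rot: [-180.0, 0.0, 16.2]
contact_force: [0.1, 1.3, -1.7]
gripper_width: 0.0127
gripper_force: 50.0
```

```bash
python3 -c "
from h import *
show();print(sh(.4561,-.3105,.022,16.3))
b=eyes.capture('scene')
cv2.imwrite('pics/c8.png',cv2.convertScaleAbs(cv2.resize(b[120:240,100:240],None,fx=4,fy=4)[...,::-1],alpha=1.4))"
```

```text
{'time_s': 17.783, 'joints': [-13.726, 13.022, -21.699, 0.0, -55.315, 119.911], 'tcp_pos': [0.456, -0.309, 0.143], 'eef_rot': [-179.982, 0.032, 16.185], 'contact_force': [0.103, 1.273, -1.743], 'gripper_width': 0.013, 'gripper_force': 49.952}
[-0.002  0.006  0.483 -0.002]
```

View pics/c8.png

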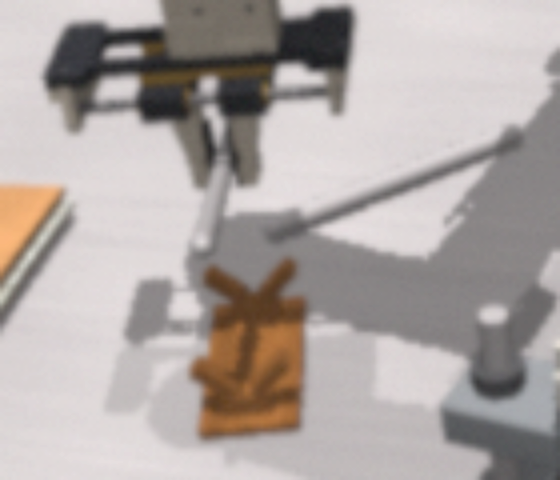

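The bar is still straight in the fingers, with its tip at (203,245) and the rest below it. I'll lower it into the notches.

Call:
step_arm([
  [0,0.006,0.08,0,0],
  [0,0.006,0.16,0,0],
  [0,0.006,0.24,0,0],
  [0,0.006,0.32,0,0],
  [0,0.006,0.39,0,0],
  [0,0.006,0.43,0,0],
  [0,0.006,0.46,0,0],
  [0,0.006,0.48,0,0],
  [0,0.006,0.485,0,0],
  [0,0.006,0.485,0,0],
])

```text
time_s: 18.67
tcp_pos: [0.457, -0.3098, 0.0226]
eef_rot: [180.0, -0.0, 16.3]
contact_force: [0.4, -0.7, -1.6]
gripper_width: 0.0124
gripper_force: 50.0
```

Call:
step_arm([
  [0,0,0,0,16],
  [0,0,0,0,20],
  [0,0,0,0,24],
  [0,0,0,0,30],
  [0,0,0,0,40],
  [0,0,0,0,50],
  [0,0,0,0,50],
  [0,0,0,0,50],
])

```text
time_s: 19.33
tcp_pos: [0.4564, -0.3098, 0.0221]
eef_rot: [-180.0, 0.0, 16.3]
contact_force: [0.2, -0.2, 0.3]
gripper_width: 0.0482
gripper_force: 0.0
```

Call:
step_arm([
  [0,0,-0.05,0,50],
  [0,0,-0.12,0,50],
  [0,0,-0.24,0,50],
  [0,0,-0.36,0,50],
  [0,0,-0.48,0,50],
  [0,0,-0.6,0,50],
  [0,0,-0.7,0,50],
  [0,0.15,-0.7,0,50],
  [0,0.3,-0.7,0,50],
  [0,0.45,-0.7,0,50],
  [0,0.6,-0.7,0,50],
  [0,0.6,-0.7,0,50],
])

```text
time_s: 20.33
tcp_pos: [0.4992, -0.4587, 0.1952]
eef_rot: [180.0, 0.1, 16.2]
contact_force: [0.4, 1.2, -0.4]
gripper_width: 0.0497
gripper_force: 0.0
```

```bash
python3 -c "
from h import *
show();a=eyes.capture('top');b=eyes.capture('scene');print(phase(C,a)[:2])
cv2.imwrite('pics/t9.png',a[...,::-1])
o=np.hstack([cv2.resize(a[150:250,290:390],None,fx=4,fy=4),cv2.resize(b[150:250,110:210],None,fx=4,fy=4)])
cv2.imwrite('pics/c9.png',cv2.convertScaleAbs(o[...,::-1],alpha=1.4))"
```

```text
{'time_s': 20.333, 'joints': [-26.104, 21.95, -1.404, 0.078, -66.716, 132.244], 'tcp_pos': [0.499, -0.459, 0.195], 'eef_rot': [179.994, 0.1, 16.171], 'contact_force': [0.403, 1.223, -0.416], 'gripper_width': 0.05, 'gripper_force': 0.0}
(np.float32(42.84108), np.float32(23014.99))
```

View pics/c9.png

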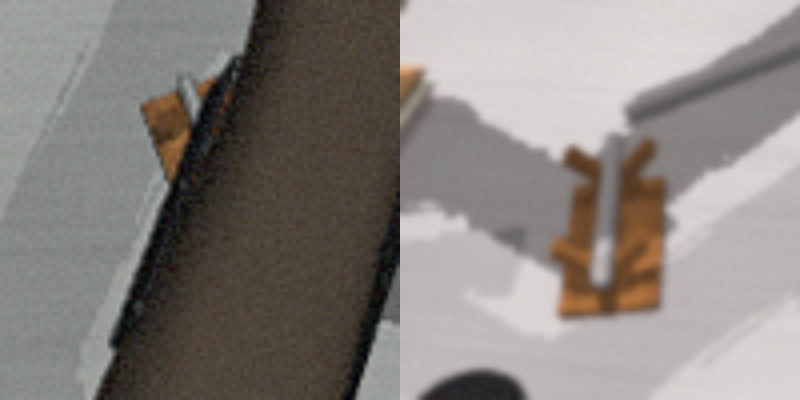

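The bar lies in both notches: in the scene half it runs from (600,285) to (612,135), and its far end at top pixel (336,169) is where it started. The arm is clear, so I'm handing the job in.

```bash
python3 -c "
from plant import workorder
print(workorder.close_job())"
```

```text
the job is handed in; nothing more can be done
None
```

The platen is screwed home after 168° of collar turn in two strokes, the bar is back in both notches of its rest, no forces suggested any contact with the tub, pot or jar, and the job was handed in at about 20 s; no verdict came back.

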